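Seat the filter cup in the filtration stand

ROBOT

A 6-joint arm with a two-finger parallel gripper is mounted at the origin on a cart in front of the work surface, level with it; the furniture and walls round the work are solid. World frame = base frame: x ahead of the robot, y to its left, z up, the work surface at z = 0. Lengths are in m, angles in rad, forces in N, time in s.
With the tool pointing down it reaches from about 0.35 to 0.975 m from the base axis. Payload 4.9 kg.
Tool frame: the origin (TCP) lies at the very end of the fingers, on their centre line; the grasp point (between the pads) lies 19 mm behind it; z points along the fingers, y is the line along which they close (so a half turn about z gives the same grasp; the last joint's range is limited). The gripper opens to 85 mm and grips with 20 to 120 N. Pads are 22 mm wide; open, the fingers measure 114 mm over their backs; the gripper's body (76 mm by 85 mm) begins 54 mm behind the grasp point. The pads swing forward as they close: fully open they stand 13 mm farther back than shut.
Start: joints at [-1.362, 0.053, 1.613, -0, 1.476, -0.119], TCP at [0.201, -0.592, 0.231] pointing down, gripper open.
Joint ranges: [-3.01, 3.01], [-1.01, 2.22], [0.06, 2.58], [-1.02, 4.17], [0.09, 2.62], [-3.14, 3.14]. Speed limits (rad/s): [2.57, 2.57, 3.14, 3.14, 3.14, 3.14].

INTERFACE

Orientations are given as a rotation vector (axis times angle).
In Python, from station import ctrl gives the robot as it stands. The module is installed in compiled form; this text tells all that it offers.
- The arm moves only by the tool jog_arm, never from a script. Its argument "steps" is a list of rows, each an object with "delta_rot": the turn, a rotation vector about the tool's x, y, z in degrees, a list of three; "linear": the shift along the tool's x, y, z in m, a list of three; "grip": the finger opening in m, from 0 to 0.0854. In form: [{"delta_rot": [rx, ry, rz], "linear": [x, y, z], "grip": grip}, ...]. A call has 1 to 10 rows; each row shifts and turns the commanded pose from where the row before left it, along the tool's axes as they then stand; what a row does not reach is not made up. A row lasts 1/10 s, in which the tool goes at most 50 mm and 8.59 degrees, less where a joint would pass 70% of its speed; a pose out of reach is approached as far as the arm can. A call with a gripper value outside its range is refused whole. The fingers move at their own pace and stop on an object; "newtons" is the grip in N (left out, the last holds). Time passes only in rows, so rows that do not move let the fingers close. It gives the time, the measured TCP pose, the force, the opening and the grip force at its end, in the units of the state.
- ctrl.get_obs(): the state, without advancing time (a new reading comes with each control period).
- ctrl.get_image(name): name is "scene" or "top" or "wrist"; returns (picture, depth): 420x560x3 uint8, red, green, blue; 420x560 float32, m along the optical axis (not along the pixel's ray), 0 where there is no reading.
- ctrl.camera_info(name): a dict with "camera_matrix" (3x3 intrinsics, pixels), "R" (3x3) and "t" (3): a world point X has camera coordinates R X + t; the wrist camera has in their place "T_tool_cam" (4x4, takes a point from camera to tool coordinates, whose origin is the TCP and whose axes are the flange's). Camera axes: x right, y down, z forward; pixel columns grow to the right and rows downward; lengths in m; the calibration is good to about 2 mm. The wrist camera is an equidistant fisheye: a pixel r from the principal point sees the ray r / f radians off the axis. A picture is of the moment at which its call begins: read the wrist's pose just before it. camera_info takes no time and is no camera call.
- ctrl.finish_job(): hands the job in; it is judged then, once.
The state is a dict: "t": time; "q": joint angles; "dq": joint speeds; "effort": joint torques, N m; "tool_pos": TCP position; "tool_rot": TCP orientation; "contact_force": force on the tool from outside, world axes, zero at the start; "wrist_torque": the same for the moment, N m; "opening": finger opening in m; "grip_force": force on a finger pad.
Only numpy, scipy, OpenCV 4.12 (cv2) and the standard library are available. Lean on these libraries where they do the work, as an engineer would, in place of code of your own. Each camera call takes 0.05 s, during which the arm holds its last target. There are 200 camera calls.

TASK

Pick up the blue-capped filter cup and nest it in the white cone seat of the filtration stand, letting it find its own centre rather than forcing it sideways. Then let go of it and, with the shut fingers on the middle of its cap, push it straight down until the seat has slid fully home and stops dead, bearing on it firmly with about 18 N for a moment and never with more than 25 N; leave the cup there upright and released, and leave the other things on the bench standing where they are.

Things in the scene. Friction and masses are not known exactly. Their poses are not given: they have to be found in the camera images.
- filter_cup: Loose grey filter cup with blue cap, 0.11 to 0.2 kg, 80 mm tall, round, upright on the worktop. Origin: centre of its foot's underside, z up its axis. Conical foot: radius 16 mm at the bottom, 27.6 mm at 27 mm height; lip of that radius to 30 mm; straight body 46 mm in diameter from 31 to 72 mm (grip here); flat solid cap 48 mm in diameter from 72 to 80 mm. Rigid.
- cap_top (a point): Centre of the flat upper face of the cup's blue cap, 80 mm above the cup's origin; it may be pushed on. It moves with the cup, so once the cup is nested it shows where the cup really stands.
- stand: Filtration stand fixed to the worktop: 110 x 110 mm grey base, four posts, aluminium top plate (upper face at 70 mm), on it a dark steel ring 94 mm in diameter, 10 mm thick, holding a white slippery cone seat that opens upward, with a white flange 89 mm in diameter. Origin: centre of the base's underside, z up. Seated right, the cup's origin is 54 mm above it +-6 mm.
- seat_nominal (a point): Point fixed in the stand, 94 mm above its origin: where the centre of the seat's mouth would be, seat fully up, were the ring clamped true. It is clamped by hand: ring and seat really stand up to 5 mm off along each of the stand's x and y and up to 5 mm higher or lower. No reading shows this offset, and the ring does not give sideways.
- analyser_corner (a point): Near right edge of the big fixed grey analyser at the left, 200 mm above the worktop, unmoving. The analyser is 430 mm tall; its front runs from here to about x 0.66, y 0.50. Keep the arm and hand clear of it.
- seat_home (a point): Point fixed in the stand, 84 mm above its origin: where the mouth's centre would be with the seat fully home, were the ring clamped true (same unseen offset). The white seat can slide 10 mm down until its flange meets the dark ring; it starts 0 to 7 mm down, slides at a push of 8 to 12 N on the cup, does not spring back, and stops dead at the end, where the push rises at once.
- seat_floor (a point): Point fixed in the stand, 66 mm above its origin, at the nominal bottom of the seat's cone, seat fully up. The cone fits the cup's foot: radius 28.5 mm at the mouth, 16.4 mm at 28 mm depth. A nested cup's origin is 30 mm below the mouth and its cap 50 mm above it. A cup let go upright with its foot inside the mouth slides down and centres itself, even 8 mm off.
- solvent_bottle: Bystander: amber-brown bottle with black cap, 67 mm in diameter and 135 mm tall, at the back left; loose, origin at the centre of its underside. Leave it alone.
- beaker: Bystander: clear 54 mm beaker, 70 mm tall, at the back; loose, origin at the centre of its underside. Leave it alone.
- septa_pot: Bystander: small white pot with lid, 41 mm in diameter and 42 mm tall, near the front edge; loose, origin at the centre of its underside. Leave it alone.

How it is judged:
By the outcome, as a careful person would: the job done as asked, in the order asked, and still so for the second after the job is handed in, with the robot touching nothing.
It also fails if it takes over 72 s, if anything falls off the work surface, if the arm or the gripper's body presses on something with over 40 N, if the wrist force passes 120 N, or if a joint passes its speed limit or range.

## Working session

There is one attempt and no reset: what is moved stays moved. The work goes in short steps, Python scripts to look and compute and a tool call to move; the robot and the scene stay as the last step left them, time stands still between calls to the robot, and variables do not carry over. Pictures are saved under pics/ and viewed, at most 10 in all, crops included, and the job is handed in when it is done.

Besides the shell and the picture viewer there is one more tool, called after "Request:" by a JSON object that holds its "op" and its "data". jog_arm: Moves the arm, as the interface text tells. Its arguments: {"type":"object","properties":{"steps":{"type":"array"},"newtons":{"type":"number"}},"required":["steps"]}

```bash
mkdir -p pics
python3 - <<'E'
from station import ctrl
import cv2,numpy as np
print(ctrl.get_obs())
for n in ("scene","top"):
    im,d=ctrl.get_image(n); cv2.imwrite(f"pics/{n}0.png",im[:,:,::-1]); np.savez(f"{n}0.npz",im=im,d=d)
    print(n,ctrl.camera_info(n))
print(ctrl.camera_info("wrist"))
E
```

```text
{'t': 0.0, 'q': array([-1.36199877e+00,  5.33252797e-02,  1.61428160e+00,  2.58373114e-05,
        1.47600565e+00, -1.19014865e-01]), 'dq': array([-1.54921124e-03, -1.62939505e-03, -1.37357616e-03, -8.75971684e-04,
       -3.23776753e-05, -1.26200297e-03]), 'effort': array([ 4.37306071e-04, -3.93678153e+01, -3.70174634e+01, -1.07299599e-05,
        7.12155743e-03, -7.37081564e-06]), 'tool_pos': array([ 0.20110235, -0.59110956,  0.23009   ]), 'tool_rot': array([-3.09749591e+00, -5.12290762e-01,  1.01960320e-04]), 'contact_force': array([ 0.15238813, -0.04695268, -0.33645423]), 'wrist_torque': array([0.0493874 , 0.04347934, 0.03700461]), 'grip_force': 0.0, 'opening': 0.0857370166282332}
scene {'camera_matrix': array([[527.9370824 ,   0.        , 276.89637497],
       [  0.        , 527.9370824 , 215.22278141],
       [  0.        ,   0.        ,   1.        ]]), 'R': array([[ 0.81986413, -0.57249695, -0.00836961],
       [-0.44313555, -0.62521541, -0.64244577],
       [ 0.36256543,  0.53042712, -0.76628544]]), 't': array([-0.5321118 ,  0.21018054,  0.96997539])}
top {'camera_matrix': a
[... 186 characters left out ...]
41588,  0.02613762],
       [-0.99549674,  0.0195041 , -0.09276764],
       [ 0.09220367, -0.02806235, -0.99534466]]), 't': array([-0.21608622,  0.53934188,  0.92565366])}
{'camera_matrix': array([[325.1922621 ,   0.        , 281.11452846],
       [  0.        , 325.1922621 , 207.59269546],
       [  0.        ,   0.        ,   1.        ]]), 'T_tool_cam': array([[ 8.21099864e-04, -9.62099701e-01, -2.72696702e-01,
         6.89201143e-02],
       [ 9.99999653e-01,  8.29002852e-04,  8.62356680e-05,
        -1.43590529e-03],
       [ 1.43099033e-04, -2.72696678e-01,  9.62100047e-01,
        -1.43712324e-01],
       [ 0.00000000e+00,  0.00000000e+00,  0.00000000e+00,
         1.00000000e+00]])}
```

View pics/scene0.png

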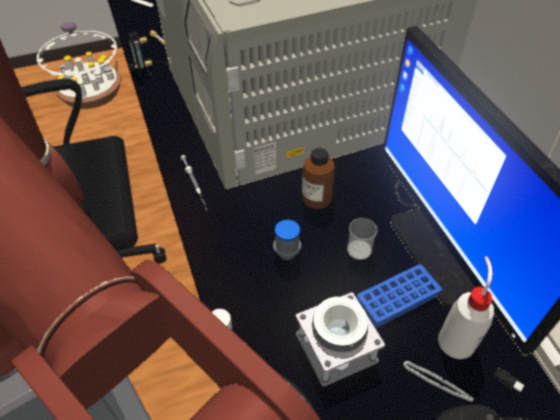

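View pics/top0.png

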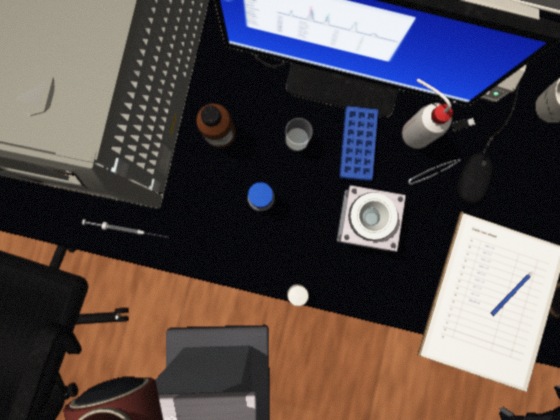

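The top view has the cup cap at about (261,195), the seat at (373,217), the pot at (298,295), the bottle at (213,122) and the beaker at (298,134). I'll turn these into metric positions next.

```bash
cat > h.py <<'E'
import numpy as np,cv2
from station import ctrl
def cloud(n,d):
    c=ctrl.camera_info(n);K=c["camera_matrix"]
    v,u=np.mgrid[:420,:560]
    P=np.stack([(u-K[0,2])/K[0,0]*d,(v-K[1,2])/K[1,1]*d,d],-1)
    return (P-c["t"])@c["R"]
E
python3 - <<'E'
from h import *
for n in("top","scene"):
    z=np.load(n+"0.npz");im=z["im"].astype(int);d=z["d"];W=cloud(n,d);r,g,b=im[...,0],im[...,1],im[...,2]
    u0,v0=(261,196) if n=="top" else (287,231)
    vv,uu=np.mgrid[:420,:560]
    near=(abs(uu-u0)<22)&(abs(vv-v0)<22)&(d>0)
    m=near&(b>120)&(r<90)&(b>g+30)
    p=W[m];print(n,"cap n",m.sum(),"med",np.median(p,0),"zq",np.percentile(p[:,2],[5,50,95]))
    t=p[p[:,2]>np.median(p[:,2])-.006];(cx,cy),R=cv2.minEnclosingCircle(t[:,:2].astype(np.float32));print(" circ",cx,cy,R,t.mean(0))
    u0,v0=(373,217) if n=="top" else (341,325)
    near=(abs(uu-u0)<50)&(abs(vv-v0)<50)&(d>0)
    h=np.histogram(W[near][:,2],np.arange(0,.12,.004));print([(round(a,3),c) for a,c in zip(h[1],h[0]) if c>20])
    for lo,hi in((.062,.076),(.081,.1)):
        m=near&(W[...,2]>lo)&(W[...,2]<hi)&(r>120);p=W[m]
        (cx,cy),R=cv2.minEnclosingCircle(p[:,:2].astype(np.float32))
        rect=cv2.minAreaRect(p[:,:2].astype(np.float32));print(lo,m.sum(),"circ",cx,cy,R,"rect",rect,"zmed",np.median(p[:,2]))
    for nm,(u,v) in dict(bottle=(213,119),beaker=(298,130),pot=(298,294)).items():
        if n=="top": print(nm,W[v-4:v+5,u-4:u+5].reshape(-1,3)[d[v-4:v+5,u-4:u+5].ravel()>0].mean(0))
E
python3 -c "
import cv2,numpy as np
a=cv2.imread('pics/top0.png')[170:270,320:430];b=cv2.imread('pics/scene0.png')[270:390,280:400]
cv2.imwrite('pics/c.png',np.hstack([cv2.resize(a,(400,400),interpolation=2),cv2.resize(b,(400,400),interpolation=2)]))"
```

```text
top cap n 474 med [ 0.54919742 -0.17902005  0.07940642] zq [0.07653229 0.07940642 0.08196312]
 circ 0.5495374798774719 -0.17905788123607635 0.023591024801135063 [ 0.54907174 -0.17907179  0.07949396]
[(np.float64(0.0), np.int64(2611)), (np.float64(0.004), np.int64(192)), (np.float64(0.008), np.int64(157)), (np.float64(0.012), np.int64(37)), (np.float64(0.016), np.int64(52)), (np.float64(0.02), np.int64(168)), (np.float64(0.024), np.int64(27)), (np.float64(0.036), np.int64(25)), (np.float64(0.04), np.int64(41)), (np.float64(0.044), np.int64(30)), (np.float64(0.048), np.int64(79)), (np.float64(0.052), np.int64(56)), (np.float64(0.064), np.int64(193)), (np.float64(0.068), np.int64(1037)), (np.float64(0.072), np.int64(219)), (np.float64(0.076), np.int64(94)), (np.float64(0.08), np.int64(206)), (np.float64(0.084), np.int64(93)), (np.float64(0.088), np.int64(117)), (np.float64(0.092), np.int64(801)), (np.float64(0.096), np.int64(167))]
0.062 1305 circ 0.5005515813827515 -0.3979145884513855 0.07656720280647278 rect ((0.5006799101829529, -0.39842885732650757), (0.11087965220212936, 0.11045055
[... 1101 characters left out ...]
oat64(0.068), np.int64(1233)), (np.float64(0.072), np.int64(308)), (np.float64(0.076), np.int64(161)), (np.float64(0.08), np.int64(340)), (np.float64(0.084), np.int64(132)), (np.float64(0.088), np.int64(140)), (np.float64(0.092), np.int64(976)), (np.float64(0.096), np.int64(226))]
0.062 1659 circ 0.4998997747898102 -0.3973482847213745 0.07680527865886688 rect ((0.499625563621521, -0.3965213894844055), (0.112437404692173, 0.1114758551120758), 79.10739135742188) zmed 0.07006722357511344
0.081 1523 circ 0.5019819140434265 -0.3937245309352875 0.0465705543756485 rect ((0.5018696784973145, -0.3935890197753906), (0.08700564503669739, 0.08766425400972366), 9.981884956359863) zmed 0.09436450594272991
```

View pics/c.png

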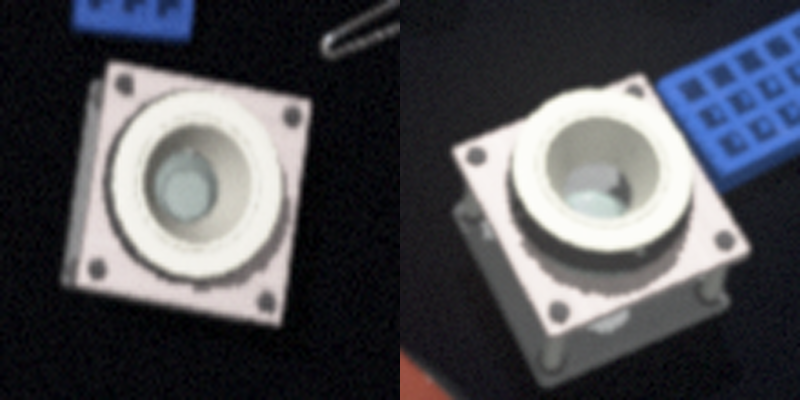

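Right crop: the white flange is fully visible and stands about 3–4 mm off the plate's centre. Seat centre is about (0.5025, -0.394), mouth z about 0.094. The cup is at (0.549, -0.179).

```bash
cat >> h.py <<'E'
from scipy.spatial.transform import Rotation as Ro
def go(*p):
    o=ctrl.get_obs();R=Ro.from_rotvec(o["tool_rot"])
    print("t",o["t"],"pos",o["tool_pos"].round(4),"F",o["contact_force"].round(1),"open",round(o["opening"],4),"tilt",R.as_matrix()[:,2].round(4))
    print("tool delta",R.inv().apply(np.array(p)-o["tool_pos"]).round(4))
E
python3 - <<'E'
from h import *
go(.549,-.179,.2)
z=np.load("scene0.npz");W=cloud("scene",z["d"])
for u,v in((228,172),(226,150),(222,120),(232,176),(240,176)):print(u,v,W[v,u].round(3))
m=(W[...,2]>.05)&(W[...,2]<.4)&(z["d"]>0)&(W[...,0]>.5)&(W[...,1]>-.08);p=W[m]
print(np.percentile(p,[0,1,5],axis=0).round(3))
E
```

```text
t 0.1 pos [ 0.2011 -0.5912  0.2302] F [ 0.6  0.4 -0.3] open 0.0852 tilt [-4.0e-04  1.8e-03 -1.0e+00]
tool delta [ 0.4621 -0.2781  0.0308]
228 172 [0.542 0.027 0.071]
226 150 [0.542 0.026 0.135]
222 120 [0.541 0.027 0.213]
232 176 [ 0.178 -0.688  0.874]
240 176 [0.566 0.021 0.049]
[[ 0.529 -0.08   0.05 ]
 [ 0.532 -0.077  0.056]
 [ 0.545 -0.061  0.078]]
```

Request:
{"op": "jog_arm", "data": {"steps": [{"linear":[0.02,-0.012,0],"delta_rot":[0,0,0],"grip":0.0854},{"linear":[0.038,-0.023,0],"delta_rot":[0,0,0],"grip":0.0854},{"linear":[0.038,-0.023,0],"delta_rot":[0,0,0],"grip":0.0854},{"linear":[0.038,-0.023,0],"delta_rot":[0,0,0],"grip":0.0854},{"linear":[0.038,-0.023,0],"delta_rot":[0,0,0],"grip":0.0854},{"linear":[0.038,-0.023,0],"delta_rot":[0,0,0],"grip":0.0854},{"linear":[0.038,-0.023,0],"delta_rot":[0,0,0],"grip":0.0854},{"linear":[0.038,-0.023,0],"delta_rot":[0,0,0],"grip":0.0854},{"linear":[0.038,-0.023,0],"delta_rot":[0,0,0],"grip":0.0854},{"linear":[0.038,-0.023,0],"delta_rot":[0,0,0],"grip":0.0854}]}}

```text
t: 1.1
tool_pos: [0.4741, -0.2661, 0.2309]
tool_rot: [-3.099, -0.512, 0.001]
contact_force: [0.9, 0.0, -0.4]
opening: 0.0855
grip_force: 0.0
```

Request:
{"op": "jog_arm", "data": {"steps": [{"linear":[0.038,-0.023,0.01],"delta_rot":[0,0,0],"grip":0.0854},{"linear":[0.038,-0.023,0.01],"delta_rot":[0,0,0],"grip":0.0854},{"linear":[0.02,-0.012,0.01],"delta_rot":[0,0,0],"grip":0.0854},{"linear":[0,0,0],"delta_rot":[0,0,0],"grip":0.0854},{"linear":[0,0,0],"delta_rot":[0,0,0],"grip":0.0854},{"linear":[0,0,0],"delta_rot":[0,0,0],"grip":0.0854}]}}

```text
t: 1.7
tool_pos: [0.5453, -0.1829, 0.2017]
tool_rot: [3.099, 0.511, 0.0]
contact_force: [0.3, -0.9, 0.4]
opening: 0.0852
grip_force: 0.0
```

Run:
```python
from h import *
go(.549,-.179,.12)
o=ctrl.get_obs();im,d=ctrl.get_image("wrist");cv2.imwrite("pics/w1.png",im[:,:,::-1])
c=ctrl.camera_info("wrist");K=c["camera_matrix"];T=c["T_tool_cam"]
i=im.astype(int);m=((i[...,2]>120)&(i[...,0]<90)&(i[...,2]>i[...,1]+30)).astype(np.uint8)
n,l,s,ce=cv2.connectedComponentsWithStats(m)
for k in range(1,n):
    if s[k,4]<300: continue
    v,u=np.nonzero(l==k);dd=d[v,u];g=dd>0;u=u[g];v=v[g];dd=dd[g]
    x=(u-K[0,2]);y=(v-K[1,2]);r=np.hypot(x,y);th=r/K[0,0];q=np.tan(th)*dd/np.maximum(r,1e-6)
    P=np.stack([x*q,y*q,dd],-1)@T[:3,:3].T+T[:3,3]
    W=Ro.from_rotvec(o["tool_rot"]).apply(P)+o["tool_pos"];W=W[W[:,2]>.075]
    if len(W)<50: continue
    print(s[k],ce[k],cv2.minEnclosingCircle(W[:,:2].astype(np.float32)),W.mean(0))
```

```text
t 1.7 pos [ 0.5453 -0.1829  0.2017] F [ 0.3 -0.9  0.4] open 0.0852 tilt [ 2.e-04 -5.e-04 -1.e+00]
tool delta [ 0.0048 -0.0025  0.0817]
[ 505    0   55   65 1720] [541.51918605  20.76802326] ((0.788792610168457, -0.35819610953330994), 0.04425280913710594) [ 0.79048829 -0.3478556   0.11394737]
```

View pics/w1.png

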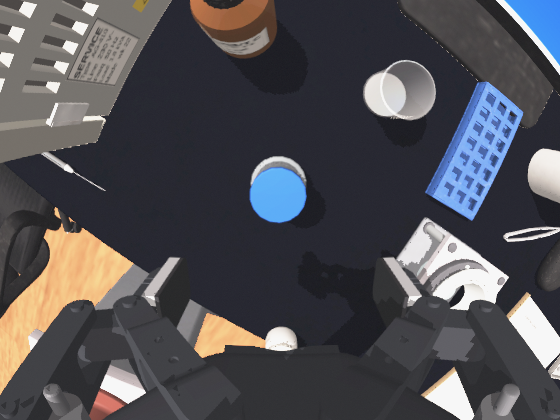

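The wrist view shows the cap at (278,194), centred between the fingers, which agrees with the top and scene measurement. I'll descend now.

Request:
{"op": "jog_arm", "data": {"steps": [{"linear":[0.005,-0.003,0.01],"delta_rot":[0,0,0],"grip":0.0854},{"linear":[0,0,0.025],"delta_rot":[0,0,0],"grip":0.0854},{"linear":[0,0,0.025],"delta_rot":[0,0,0],"grip":0.0854},{"linear":[0,0,0.025],"delta_rot":[0,0,0],"grip":0.0854},{"linear":[0,0,0.025],"delta_rot":[0,0,0],"grip":0.0854},{"linear":[0,0,0.025],"delta_rot":[0,0,0],"grip":0.0854},{"linear":[0,0,0.02],"delta_rot":[0,0,0],"grip":0.0854},{"linear":[0,0,0.01],"delta_rot":[0,0,0],"grip":0.0854},{"linear":[0,0,0],"delta_rot":[0,0,0],"grip":0.0854},{"linear":[0,0,0],"delta_rot":[0,0,0],"grip":0.0854}]}}

```text
t: 2.75
tool_pos: [0.5499, -0.178, 0.037]
tool_rot: [3.099, 0.512, 0.001]
contact_force: [0.3, 0.2, 0.3]
opening: 0.0854
grip_force: 0.0
```

Request:
{"op": "jog_arm", "data": {"steps": [{"linear":[0,0,0],"delta_rot":[0,0,0],"grip":0.06},{"linear":[0,0,0],"delta_rot":[0,0,0],"grip":0.054},{"linear":[0,0,0],"delta_rot":[0,0,0],"grip":0.05},{"linear":[0,0,0],"delta_rot":[0,0,0],"grip":0.045},{"linear":[0,0,0],"delta_rot":[0,0,0],"grip":0.04},{"linear":[0,0,0],"delta_rot":[0,0,0],"grip":0.03},{"linear":[0,0,0],"delta_rot":[0,0,0],"grip":0.03},{"linear":[0,0,0],"delta_rot":[0,0,0],"grip":0.03}], "newtons": 35}}

```text
t: 3.55
tool_pos: [0.5502, -0.1778, 0.0374]
tool_rot: [3.099, 0.512, 0.002]
contact_force: [-1.3, 0.7, 5.8]
opening: 0.0462
grip_force: 35.1
```

Request:
{"op": "jog_arm", "data": {"steps": [{"linear":[0,0,-0.005],"delta_rot":[0,0,0],"grip":0.03},{"linear":[0,0,-0.015],"delta_rot":[0,0,0],"grip":0.03},{"linear":[0,0,-0.025],"delta_rot":[0,0,0],"grip":0.03},{"linear":[0,0,-0.025],"delta_rot":[0,0,0],"grip":0.03},{"linear":[0,0,-0.025],"delta_rot":[0,0,0],"grip":0.03},{"linear":[0,0,-0.025],"delta_rot":[0,0,0],"grip":0.03},{"linear":[0,0,-0.015],"delta_rot":[0,0,0],"grip":0.03},{"linear":[0,0,0],"delta_rot":[0,0,0],"grip":0.03},{"linear":[0,0,0],"delta_rot":[0,0,0],"grip":0.03}]}}

```text
t: 4.45
tool_pos: [0.549, -0.1774, 0.1707]
tool_rot: [-3.099, -0.512, 0.001]
contact_force: [-0.7, 0.4, -2.0]
opening: 0.046
grip_force: 36.2
```

Run:
```python
from h import *
im,d=ctrl.get_image("scene");cv2.imwrite("pics/s2.png",im[100:380,200:480,::-1].repeat(2,0).repeat(2,1))
im,d=ctrl.get_image("wrist");cv2.imwrite("pics/w2.png",im[:,:,::-1])
go(.5028,-.394,.18)
```

```text
t 4.55 pos [ 0.5484 -0.1771  0.1693] F [ 0.4 -0.4 -2. ] open 0.0458 tilt [-0.003   0.0014 -1.    ]
tool delta [-0.113   0.1907 -0.0109]
```

View pics/s2.png

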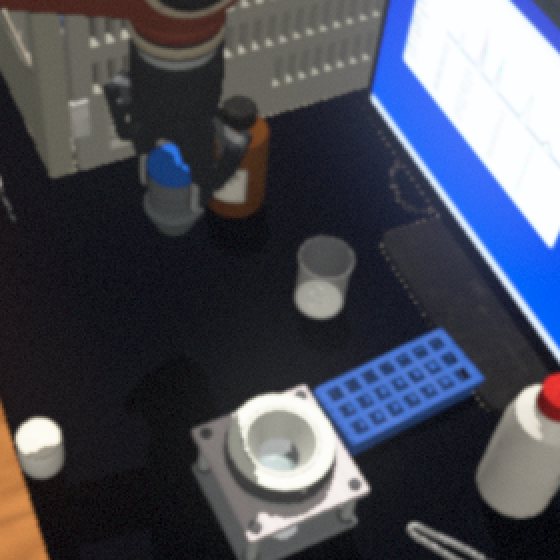

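The cup is gripped and upright, now near (170,190) in the doubled crop, and the bystanders are untouched. Next I'll carry it over the seat.

Request:
{"op": "jog_arm", "data": {"steps": [{"linear":[-0.007,0.0115,0],"delta_rot":[0,0,0],"grip":0.03},{"linear":[-0.013,0.022,-0.002],"delta_rot":[0,0,0],"grip":0.03},{"linear":[-0.013,0.022,-0.002],"delta_rot":[0,0,0],"grip":0.03},{"linear":[-0.013,0.022,-0.002],"delta_rot":[0,0,0],"grip":0.03},{"linear":[-0.013,0.022,-0.002],"delta_rot":[0,0,0],"grip":0.03},{"linear":[-0.013,0.022,0],"delta_rot":[0,0,0],"grip":0.03},{"linear":[-0.013,0.022,0],"delta_rot":[0,0,0],"grip":0.03},{"linear":[-0.013,0.022,0],"delta_rot":[0,0,0],"grip":0.03},{"linear":[-0.01,0.017,0],"delta_rot":[0,0,0],"grip":0.03},{"linear":[-0.005,0.008,0],"delta_rot":[0,0,0],"grip":0.03}]}}

```text
t: 5.55
tool_pos: [0.5027, -0.3962, 0.1784]
tool_rot: [-3.099, -0.51, 0.002]
contact_force: [0.0, 0.1, -0.4]
opening: 0.046
grip_force: 36.2
```

Request:
{"op": "jog_arm", "data": {"steps": [{"linear":[0,0,0],"delta_rot":[0,0,0],"grip":0.03},{"linear":[0,0,0],"delta_rot":[0,0,0],"grip":0.03},{"linear":[0,0,0],"delta_rot":[0,0,0],"grip":0.03},{"linear":[0,0,0],"delta_rot":[0,0,0],"grip":0.03}]}}

```text
t: 5.95
tool_pos: [0.5041, -0.3934, 0.1794]
tool_rot: [-3.099, -0.515, -0.0]
contact_force: [-0.4, 0.4, -2.4]
opening: 0.0461
grip_force: 36.3
```

Run:
```python
from h import *
go(.5035,-.393,.111)
im,d=ctrl.get_image("scene");W=cloud("scene",d);np.savez("s3.npz",im=im,d=d)
i=im.astype(int);m=(i[...,2]>110)&(i[...,0]<90)&(i[...,2]>i[...,1]+30)&(d>0)
m&=(abs(W[...,0]-.5)<.04)&(abs(W[...,1]+.394)<.04)&(W[...,2]>.13);p=W[m]
print(len(p),cv2.minEnclosingCircle(p[:,:2].astype(np.float32)),p.mean(0),np.percentile(p[:,2],[10,50,90]))
cv2.imwrite("pics/s3.png",im[180:390,240:450,::-1].repeat(2,0).repeat(2,1))
```

```text
t 5.95 pos [ 0.5041 -0.3934  0.1794] F [-0.4  0.4 -2.4] open 0.0461 tilt [ 1.e-04  1.e-04 -1.e+00]
tool delta [-0.0005 -0.0005  0.0684]
493 ((0.5102596282958984, -0.39891380071640015), 0.03197098150849342) [ 0.49622265 -0.39475058  0.22478097] [0.22014311 0.22176085 0.22355817]
```

View pics/s3.png

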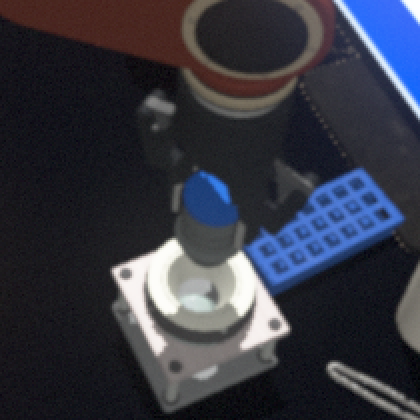

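The cup hangs above the cone with its foot near (208,255) in the crop. Its cap measures z 0.222, so its origin is 38 mm below the TCP. I'll lower it into the mouth.

Request:
{"op": "jog_arm", "data": {"steps": [{"linear":[0,0,0.01],"delta_rot":[0,0,0],"grip":0.03},{"linear":[0,0,0.015],"delta_rot":[0,0,0],"grip":0.03},{"linear":[0,0,0.015],"delta_rot":[0,0,0],"grip":0.03},{"linear":[0,0,0.008],"delta_rot":[0,0,0],"grip":0.03},{"linear":[0,0,0.005],"delta_rot":[0,0,0],"grip":0.03},{"linear":[0,0,0.004],"delta_rot":[0,0,0],"grip":0.03},{"linear":[0,0,0.003],"delta_rot":[0,0,0],"grip":0.03},{"linear":[0,0,0],"delta_rot":[0,0,0],"grip":0.03},{"linear":[0,0,0],"delta_rot":[0,0,0],"grip":0.03}]}}

```text
t: 6.9
tool_pos: [0.504, -0.3945, 0.1198]
tool_rot: [3.099, 0.512, 0.001]
contact_force: [-0.5, -0.2, -2.0]
opening: 0.0458
grip_force: 36.3
```

Request:
{"op": "jog_arm", "data": {"steps": [{"linear":[0,0,0.002],"delta_rot":[0,0,0],"grip":0.03},{"linear":[0,0,0.002],"delta_rot":[0,0,0],"grip":0.03},{"linear":[0,0,0],"delta_rot":[0,0,0],"grip":0.03},{"linear":[0,0,0],"delta_rot":[0,0,0],"grip":0.03}]}}

```text
t: 7.3
tool_pos: [0.5037, -0.3942, 0.1152]
tool_rot: [-3.099, -0.513, 0.0]
contact_force: [-1.0, 0.5, -1.7]
opening: 0.0462
grip_force: 36.3
```

Request:
{"op": "jog_arm", "data": {"steps": [{"linear":[0,0,0.002],"delta_rot":[0,0,0],"grip":0.03},{"linear":[0,0,0.002],"delta_rot":[0,0,0],"grip":0.03},{"linear":[0,0,0],"delta_rot":[0,0,0],"grip":0.03},{"linear":[0,0,0],"delta_rot":[0,0,0],"grip":0.03}]}}

```text
t: 7.7
tool_pos: [0.5037, -0.3942, 0.1111]
tool_rot: [-3.099, -0.513, 0.0]
contact_force: [-0.0, 0.0, -2.1]
opening: 0.0459
grip_force: 36.3
```

Request:
{"op": "jog_arm", "data": {"steps": [{"linear":[0,0,0.0015],"delta_rot":[0,0,0],"grip":0.03},{"linear":[0,0,0.0015],"delta_rot":[0,0,0],"grip":0.03},{"linear":[0,0,0],"delta_rot":[0,0,0],"grip":0.03},{"linear":[0,0,0],"delta_rot":[0,0,0],"grip":0.03}]}}

```text
t: 8.1
tool_pos: [0.5037, -0.3942, 0.1082]
tool_rot: [-3.099, -0.513, 0.0]
contact_force: [-0.2, -0.2, -2.1]
opening: 0.046
grip_force: 36.3
```

Request:
{"op": "jog_arm", "data": {"steps": [{"linear":[0,0,0],"delta_rot":[0,0,0],"grip":0.048},{"linear":[0,0,0],"delta_rot":[0,0,0],"grip":0.05},{"linear":[0,0,0],"delta_rot":[0,0,0],"grip":0.054},{"linear":[0,0,0],"delta_rot":[0,0,0],"grip":0.06},{"linear":[0,0,0],"delta_rot":[0,0,0],"grip":0.07},{"linear":[0,0,0],"delta_rot":[0,0,0],"grip":0.08},{"linear":[0,0,0],"delta_rot":[0,0,0],"grip":0.08},{"linear":[0,0,0],"delta_rot":[0,0,0],"grip":0.08}]}}

```text
t: 8.9
tool_pos: [0.5038, -0.3943, 0.1083]
tool_rot: [-3.099, -0.513, -0.0]
contact_force: [-0.3, -0.9, 0.3]
opening: 0.0802
grip_force: 0.0
```

Request:
{"op": "jog_arm", "data": {"steps": [{"linear":[0,0,-0.005],"delta_rot":[0,0,0],"grip":0.08},{"linear":[0,0,-0.01],"delta_rot":[0,0,0],"grip":0.08},{"linear":[0,0,-0.02],"delta_rot":[0,0,0],"grip":0.08},{"linear":[0,0,-0.02],"delta_rot":[0,0,0],"grip":0.08},{"linear":[0,0,-0.02],"delta_rot":[0,0,0],"grip":0.08},{"linear":[0,0,-0.02],"delta_rot":[0,0,0],"grip":0.08},{"linear":[0,0,-0.015],"delta_rot":[0,0,0],"grip":0.08},{"linear":[0,0,0],"delta_rot":[0,0,0],"grip":0.08},{"linear":[0,0,0],"delta_rot":[0,0,0],"grip":0.08},{"linear":[0,0,0],"delta_rot":[0,0,0],"grip":0.08}]}}

```text
t: 9.9
tool_pos: [0.5032, -0.3938, 0.2167]
tool_rot: [-3.098, -0.512, 0.002]
contact_force: [-0.2, 0.2, -0.4]
opening: 0.0801
grip_force: 0.0
```

```bash
cat >> h.py <<'E'
def wcloud(d,o):
    c=ctrl.camera_info("wrist");K=c["camera_matrix"];T=c["T_tool_cam"]
    v,u=np.mgrid[:420,:560];x=u-K[0,2];y=v-K[1,2];r=np.hypot(x,y);q=np.tan(r/K[0,0])*d/np.maximum(r,1e-6)
    P=np.stack([x*q,y*q,d],-1)@T[:3,:3].T+T[:3,3]
    return Ro.from_rotvec(o["tool_rot"]).apply(P.reshape(-1,3)).reshape(P.shape)+o["tool_pos"]
def cap(n,c=(.503,-.394),pic=None):
    o=ctrl.get_obs();im,d=ctrl.get_image(n);W=wcloud(d,o) if n=="wrist" else cloud(n,d)
    if pic: cv2.imwrite(pic,im[:,:,::-1])
    i=im.astype(int);m=(i[...,2]>100)&(i[...,2]>i[...,0]+60)&(d>0)&(np.hypot(W[...,0]-c[0],W[...,1]-c[1])<.04)&(W[...,2]>.11)&(W[...,2]<.17)
    p=W[m];t=p[p[:,2]>np.median(p[:,2])-.004]
    A=np.c_[t[:,:2]-t[:,:2].mean(0),np.ones(len(t))];s=np.linalg.lstsq(A,t[:,2],rcond=None)[0]
    print(n,len(t),"circ",cv2.minEnclosingCircle(t[:,:2].astype(np.float32)),"mean",t.mean(0).round(4),"slope",s[:2].round(3))
E
python3 - <<'E'
from h import *
cap("wrist",pic="pics/w4.png");cap("scene");cap("top")
go(.5028,-.394,.18)
E
```

```text
wrist 3456 circ ((0.5019623637199402, -0.393576443195343), 0.023905696347355843) mean [ 0.5028 -0.3935  0.1468] slope [-0.006  0.009]
scene 636 circ ((0.5017805099487305, -0.3946607708930969), 0.0249473974108696) mean [ 0.5015 -0.3953  0.1456] slope [-0.006  0.019]
top 12 circ ((0.4814823269844055, -0.39745771884918213), 0.007600035052746534) mean [ 0.4813 -0.397   0.1448] slope [-0.521  0.169]
t 10.05 pos [ 0.5033 -0.3938  0.2168] F [ 0.1 -0.1 -0.9] open 0.0799 tilt [-0.0017  0.0017 -1.    ]
tool delta [-0.0005  0.0001  0.0368]
```

View pics/w4.png

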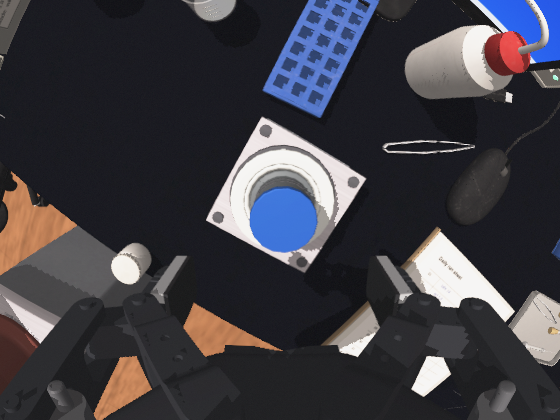

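The wrist view shows the cup nested upright, cap at (283,220), level to within about 1°, centred near (0.502, -0.394) with its top at z 0.146. I'll shut the fingers and approach the cap.

Request:
{"op": "jog_arm", "data": {"steps": [{"linear":[-0.001,0,0],"delta_rot":[0,0,0],"grip":0.0},{"linear":[0,0,0],"delta_rot":[0,0,0],"grip":0.0},{"linear":[0,0,0],"delta_rot":[0,0,0],"grip":0.0},{"linear":[0,0,0],"delta_rot":[0,0,0],"grip":0.0},{"linear":[0,0,0],"delta_rot":[0,0,0],"grip":0.0},{"linear":[0,0,0],"delta_rot":[0,0,0],"grip":0.0},{"linear":[0,0,0],"delta_rot":[0,0,0],"grip":0.0},{"linear":[0,0,0],"delta_rot":[0,0,0],"grip":0.0},{"linear":[0,0,0],"delta_rot":[0,0,0],"grip":0.0},{"linear":[0,0,0],"delta_rot":[0,0,0],"grip":0.0}]}}

```text
t: 11.05
tool_pos: [0.5028, -0.3946, 0.2183]
tool_rot: [-3.099, -0.513, 0.0]
contact_force: [0.1, -1.2, 0.2]
opening: -0.0001
grip_force: 0.0
```

Request:
{"op": "jog_arm", "data": {"steps": [{"linear":[0,0,0.01],"delta_rot":[0,0,0],"grip":0.0},{"linear":[0,0,0.015],"delta_rot":[0,0,0],"grip":0.0},{"linear":[0,0,0.015],"delta_rot":[0,0,0],"grip":0.0},{"linear":[0,0,0.01],"delta_rot":[0,0,0],"grip":0.0},{"linear":[0,0,0.008],"delta_rot":[0,0,0],"grip":0.0},{"linear":[0,0,0.004],"delta_rot":[0,0,0],"grip":0.0},{"linear":[0,0,0],"delta_rot":[0,0,0],"grip":0.0},{"linear":[0,0,0],"delta_rot":[0,0,0],"grip":0.0}]}}

```text
t: 11.85
tool_pos: [0.5031, -0.3949, 0.1569]
tool_rot: [3.099, 0.512, 0.001]
contact_force: [0.1, -0.6, 0.7]
opening: -0.0001
grip_force: 0.0
```

Request:
{"op": "jog_arm", "data": {"steps": [{"linear":[-0.0006,-0.001,0.002],"delta_rot":[0,0,0],"grip":0.0},{"linear":[0,0,0.002],"delta_rot":[0,0,0],"grip":0.0},{"linear":[0,0,0.002],"delta_rot":[0,0,0],"grip":0.0},{"linear":[0,0,0.001],"delta_rot":[0,0,0],"grip":0.0},{"linear":[0,0,0],"delta_rot":[0,0,0],"grip":0.0}]}}

```text
t: 12.35
tool_pos: [0.5018, -0.3937, 0.149]
tool_rot: [-3.099, -0.512, 0.0]
contact_force: [0.5, -0.7, -0.6]
opening: 0.0
grip_force: 0.0
```

Request:
{"op": "jog_arm", "data": {"steps": [{"linear":[0,0,0.0005],"delta_rot":[0,0,0],"grip":0.0},{"linear":[0,0,0.0005],"delta_rot":[0,0,0],"grip":0.0},{"linear":[0,0,0.0005],"delta_rot":[0,0,0],"grip":0.0},{"linear":[0,0,0.0005],"delta_rot":[0,0,0],"grip":0.0}]}}

```text
t: 12.75
tool_pos: [0.5019, -0.3939, 0.1473]
tool_rot: [3.099, 0.513, 0.0]
contact_force: [0.4, -0.7, 0.0]
opening: -0.0
grip_force: 0.0
```

Request:
{"op": "jog_arm", "data": {"steps": [{"linear":[0,0,0.0005],"delta_rot":[0,0,0],"grip":0.0},{"linear":[0,0,0.0005],"delta_rot":[0,0,0],"grip":0.0}]}}

```text
t: 12.95
tool_pos: [0.5019, -0.3938, 0.1463]
tool_rot: [-3.099, -0.513, -0.0]
contact_force: [-0.6, -0.6, -0.6]
opening: -0.0002
grip_force: 0.0
```

Request:
{"op": "jog_arm", "data": {"steps": [{"linear":[0,0,0.0005],"delta_rot":[0,0,0],"grip":0.0},{"linear":[0,0,0.0005],"delta_rot":[0,0,0],"grip":0.0}]}}

```text
t: 13.15
tool_pos: [0.5021, -0.394, 0.1458]
tool_rot: [3.099, 0.513, 0.001]
contact_force: [-1.1, 0.5, 2.2]
opening: 0.0001
grip_force: 1.4
```

Request:
{"op": "jog_arm", "data": {"steps": [{"linear":[0,0,0.0005],"delta_rot":[0,0,0],"grip":0.0},{"linear":[0,0,0.0005],"delta_rot":[0,0,0],"grip":0.0}]}}

```text
t: 13.35
tool_pos: [0.5024, -0.3942, 0.1456]
tool_rot: [3.098, 0.513, 0.001]
contact_force: [-0.6, 2.9, 6.9]
opening: 0.0002
grip_force: 3.4
```

Request:
{"op": "jog_arm", "data": {"steps": [{"linear":[0,0,0.0005],"delta_rot":[0,0,0],"grip":0.0},{"linear":[0,0,0.0003],"delta_rot":[0,0,0],"grip":0.0}]}}

```text
t: 13.55
tool_pos: [0.5025, -0.3943, 0.1456]
tool_rot: [3.098, 0.512, 0.002]
contact_force: [-1.4, 2.6, 10.1]
opening: -0.0002
grip_force: 4.3
```

Request:
{"op": "jog_arm", "data": {"steps": [{"linear":[0,0,0.0005],"delta_rot":[0,0,0],"grip":0.0},{"linear":[0,0,0.0005],"delta_rot":[0,0,0],"grip":0.0}]}}

```text
t: 13.75
tool_pos: [0.5026, -0.3944, 0.145]
tool_rot: [3.098, 0.513, 0.002]
contact_force: [-2.2, 1.6, 9.6]
opening: 0.0
grip_force: 4.5
```

Request:
{"op": "jog_arm", "data": {"steps": [{"linear":[0,0,0.0005],"delta_rot":[0,0,0],"grip":0.0},{"linear":[0,0,0.0005],"delta_rot":[0,0,0],"grip":0.0},{"linear":[0,0,0.0005],"delta_rot":[0,0,0],"grip":0.0}]}}

```text
t: 14.05
tool_pos: [0.5026, -0.3943, 0.1435]
tool_rot: [3.098, 0.513, 0.002]
contact_force: [-1.6, 2.3, 9.0]
opening: -0.0001
grip_force: 4.5
```

Request:
{"op": "jog_arm", "data": {"steps": [{"linear":[0,0,0.0004],"delta_rot":[0,0,0],"grip":0.0},{"linear":[0,0,0.0004],"delta_rot":[0,0,0],"grip":0.0}]}}

```text
t: 14.25
tool_pos: [0.5026, -0.3943, 0.1427]
tool_rot: [3.098, 0.513, 0.002]
contact_force: [-2.2, 2.5, 9.4]
opening: -0.0003
grip_force: 4.5
```

Request:
{"op": "jog_arm", "data": {"steps": [{"linear":[0,0,0.0004],"delta_rot":[0,0,0],"grip":0.0},{"linear":[0,0,0.0004],"delta_rot":[0,0,0],"grip":0.0},{"linear":[0,0,0.0004],"delta_rot":[0,0,0],"grip":0.0}]}}

```text
t: 14.55
tool_pos: [0.5026, -0.3944, 0.1415]
tool_rot: [3.098, 0.513, 0.002]
contact_force: [-1.9, 2.9, 8.7]
opening: 0.0001
grip_force: 4.5
```

Request:
{"op": "jog_arm", "data": {"steps": [{"linear":[0,0,0.0004],"delta_rot":[0,0,0],"grip":0.0},{"linear":[0,0,0.0004],"delta_rot":[0,0,0],"grip":0.0}]}}

```text
t: 14.75
tool_pos: [0.5026, -0.3943, 0.1406]
tool_rot: [3.098, 0.512, 0.002]
contact_force: [-1.7, 1.6, 9.2]
opening: -0.0003
grip_force: 4.5
```

Request:
{"op": "jog_arm", "data": {"steps": [{"linear":[0,0,0.0004],"delta_rot":[0,0,0],"grip":0.0},{"linear":[0,0,0.0004],"delta_rot":[0,0,0],"grip":0.0},{"linear":[0,0,0.0004],"delta_rot":[0,0,0],"grip":0.0}]}}

```text
t: 15.05
tool_pos: [0.5026, -0.3944, 0.1394]
tool_rot: [3.098, 0.512, 0.002]
contact_force: [-2.0, 2.4, 8.9]
opening: 0.0001
grip_force: 4.5
```

Request:
{"op": "jog_arm", "data": {"steps": [{"linear":[0,0,0.0003],"delta_rot":[0,0,0],"grip":0.0},{"linear":[0,0,0.0003],"delta_rot":[0,0,0],"grip":0.0}]}}

```text
t: 15.25
tool_pos: [0.5026, -0.3944, 0.1388]
tool_rot: [3.098, 0.512, 0.002]
contact_force: [-1.3, 2.7, 9.9]
opening: 0.0002
grip_force: 4.5
```

Request:
{"op": "jog_arm", "data": {"steps": [{"linear":[0,0,0.0004],"delta_rot":[0,0,0],"grip":0.0},{"linear":[0,0,0.0004],"delta_rot":[0,0,0],"grip":0.0}]}}

```text
t: 15.45
tool_pos: [0.5026, -0.3944, 0.1381]
tool_rot: [3.098, 0.513, 0.002]
contact_force: [-2.2, 1.8, 8.9]
opening: -0.0001
grip_force: 4.5
```

Request:
{"op": "jog_arm", "data": {"steps": [{"linear":[0,0,0.0004],"delta_rot":[0,0,0],"grip":0.0},{"linear":[0,0,0.0003],"delta_rot":[0,0,0],"grip":0.0}]}}

```text
t: 15.65
tool_pos: [0.5026, -0.3944, 0.1373]
tool_rot: [3.098, 0.512, 0.002]
contact_force: [-0.8, 2.7, 9.6]
opening: -0.0001
grip_force: 4.5
```

Request:
{"op": "jog_arm", "data": {"steps": [{"linear":[0,0,0.0004],"delta_rot":[0,0,0],"grip":0.0},{"linear":[0,0,0.0004],"delta_rot":[0,0,0],"grip":0.0}]}}

```text
t: 15.85
tool_pos: [0.5027, -0.3945, 0.1371]
tool_rot: [3.098, 0.512, 0.002]
contact_force: [-2.3, 2.2, 11.9]
opening: 0.0002
grip_force: 5.9
```

Request:
{"op": "jog_arm", "data": {"steps": [{"linear":[0,0,0.0003],"delta_rot":[0,0,0],"grip":0.0},{"linear":[0,0,0.0003],"delta_rot":[0,0,0],"grip":0.0}]}}

```text
t: 16.05
tool_pos: [0.5028, -0.3945, 0.1371]
tool_rot: [3.097, 0.512, 0.003]
contact_force: [-2.3, 3.1, 13.5]
opening: 0.0001
grip_force: 6.7
```

The seat has stopped at cap z 0.137, and the force is rising. I'll bring it up to about 18 N and hold.

Request:
{"op": "jog_arm", "data": {"steps": [{"linear":[0,0,0.0003],"delta_rot":[0,0,0],"grip":0.0},{"linear":[0,0,0.0002],"delta_rot":[0,0,0],"grip":0.0},{"linear":[0,0,0],"delta_rot":[0,0,0],"grip":0.0}]}}

```text
t: 16.35
tool_pos: [0.5029, -0.3946, 0.1371]
tool_rot: [3.097, 0.512, 0.003]
contact_force: [-3.4, 4.6, 14.4]
opening: 0.0003
grip_force: 7.0
```

Request:
{"op": "jog_arm", "data": {"steps": [{"linear":[0,0,0.0003],"delta_rot":[0,0,0],"grip":0.0},{"linear":[0,0,0.0002],"delta_rot":[0,0,0],"grip":0.0},{"linear":[0,0,0],"delta_rot":[0,0,0],"grip":0.0}]}}

```text
t: 16.65
tool_pos: [0.5031, -0.3947, 0.137]
tool_rot: [3.097, 0.513, 0.003]
contact_force: [-3.2, 4.0, 15.5]
opening: -0.0001
grip_force: 7.8
```

Request:
{"op": "jog_arm", "data": {"steps": [{"linear":[0,0,0.0003],"delta_rot":[0,0,0],"grip":0.0},{"linear":[0,0,0.0003],"delta_rot":[0,0,0],"grip":0.0},{"linear":[0,0,0],"delta_rot":[0,0,0],"grip":0.0}]}}

```text
t: 16.95
tool_pos: [0.5032, -0.3947, 0.137]
tool_rot: [3.097, 0.512, 0.004]
contact_force: [-5.4, 5.1, 18.0]
opening: 0.0003
grip_force: 8.7
```

Request:
{"op": "jog_arm", "data": {"steps": [{"linear":[-0.0003,-0.0006,0],"delta_rot":[0,0,0],"grip":0.0},{"linear":[0,0,0],"delta_rot":[0,0,0],"grip":0.0},{"linear":[0,0,0],"delta_rot":[0,0,0],"grip":0.0}]}}

```text
t: 17.25
tool_pos: [0.503, -0.3946, 0.137]
tool_rot: [3.095, 0.512, 0.005]
contact_force: [-2.5, 4.0, 16.8]
opening: -0.0002
grip_force: 8.1
```

Request:
{"op": "jog_arm", "data": {"steps": [{"linear":[0,0,0],"delta_rot":[0,0,0],"grip":0.0},{"linear":[0,0,0],"delta_rot":[0,0,0],"grip":0.0},{"linear":[0,0,0],"delta_rot":[0,0,0],"grip":0.0},{"linear":[0,0,0],"delta_rot":[0,0,0],"grip":0.0}]}}

```text
t: 17.65
tool_pos: [0.503, -0.3946, 0.137]
tool_rot: [3.096, 0.512, 0.005]
contact_force: [-3.1, 3.1, 16.9]
opening: 0.0
grip_force: 8.1
```

Request:
{"op": "jog_arm", "data": {"steps": [{"linear":[-0.0001,-0.0002,0.0003],"delta_rot":[0,0,0],"grip":0.0},{"linear":[0,0,0.0001],"delta_rot":[0,0,0],"grip":0.0},{"linear":[0,0,0],"delta_rot":[0,0,0],"grip":0.0},{"linear":[0,0,0],"delta_rot":[0,0,0],"grip":0.0}]}}

```text
t: 18.05
tool_pos: [0.503, -0.3946, 0.137]
tool_rot: [3.095, 0.512, 0.006]
contact_force: [-3.9, 3.8, 17.2]
opening: 0.0003
grip_force: 8.6
```

Request:
{"op": "jog_arm", "data": {"steps": [{"linear":[0,0,0],"delta_rot":[0,0,0],"grip":0.0},{"linear":[0,0,0],"delta_rot":[0,0,0],"grip":0.0},{"linear":[0,0,0],"delta_rot":[0,0,0],"grip":0.0},{"linear":[0,0,0],"delta_rot":[0,0,0],"grip":0.0},{"linear":[0,0,0],"delta_rot":[0,0,0],"grip":0.0}]}}

```text
t: 18.55
tool_pos: [0.503, -0.3946, 0.137]
tool_rot: [3.095, 0.512, 0.006]
contact_force: [-3.4, 4.1, 17.3]
opening: 0.0001
grip_force: 8.6
```

Request:
{"op": "jog_arm", "data": {"steps": [{"linear":[0,0,0.0003],"delta_rot":[0,0,0],"grip":0.0},{"linear":[0,0,0],"delta_rot":[0,0,0],"grip":0.0},{"linear":[0,0,0],"delta_rot":[0,0,0],"grip":0.0},{"linear":[0,0,0],"delta_rot":[0,0,0],"grip":0.0},{"linear":[0,0,0],"delta_rot":[0,0,0],"grip":0.0},{"linear":[0,0,0],"delta_rot":[0,0,0],"grip":0.0}]}}

```text
t: 19.15
tool_pos: [0.503, -0.3947, 0.1369]
tool_rot: [3.095, 0.512, 0.006]
contact_force: [-3.2, 4.3, 19.0]
opening: -0.0001
grip_force: 9.1
```

Request:
{"op": "jog_arm", "data": {"steps": [{"linear":[0,0,-0.001],"delta_rot":[0,0,0],"grip":0.0},{"linear":[0,0,-0.002],"delta_rot":[0,0,0],"grip":0.0},{"linear":[0,0,-0.005],"delta_rot":[0,0,0],"grip":0.0},{"linear":[0,0,-0.01],"delta_rot":[0,0,0],"grip":0.0},{"linear":[0,0,-0.02],"delta_rot":[0,0,0],"grip":0.0},{"linear":[0,0,-0.02],"delta_rot":[0,0,0],"grip":0.0},{"linear":[0,0,-0.02],"delta_rot":[0,0,0],"grip":0.0},{"linear":[0,0,-0.01],"delta_rot":[0,0,0],"grip":0.0},{"linear":[0,0,0],"delta_rot":[0,0,0],"grip":0.0},{"linear":[0,0,0],"delta_rot":[0,0,0],"grip":0.0}]}}

```text
t: 20.15
tool_pos: [0.501, -0.393, 0.2184]
tool_rot: [-3.099, -0.512, 0.001]
contact_force: [0.2, 0.1, -0.4]
opening: 0.0001
grip_force: 0.0
```

Run:
```python
from h import *
cap("wrist",pic="pics/w5.png");cap("scene",pic="pics/s5.png")
go(.503,-.394,.2)
```

```text
wrist 3219 circ ((0.5020654201507568, -0.3943091332912445), 0.024214792996644974) mean [ 0.5029 -0.3935  0.1383] slope [-0.008  0.009]
scene 626 circ ((0.5024762749671936, -0.3941566050052643), 0.024916494265198708) mean [ 0.5016 -0.3953  0.1372] slope [-0.003  0.02 ]
t 20.25 pos [ 0.5007 -0.3926  0.2174] F [-0.4  0.4  0.1] open -0.0 tilt [-0.002  0.002 -1.   ]
tool delta [0.0017 0.0021 0.0174]
```

View pics/s5.png

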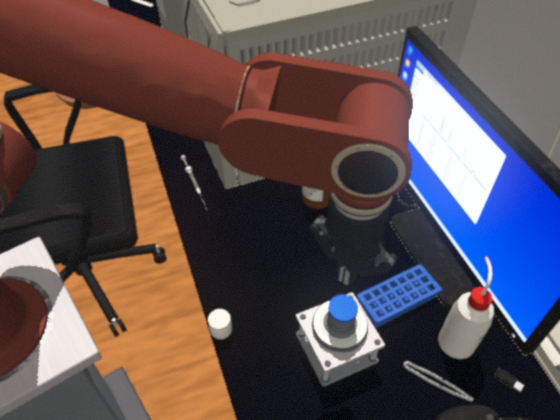

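The scene shows the cup upright in the stand, cap at (343,305) and z 0.137, so its origin is at 57 mm, within 54±6 mm. The arm is clear and the pot and bottle are in place.

```bash
python3 -c "
from station import ctrl
print(ctrl.finish_job())"
```

```text
the job is handed in; nothing more can be done
None
```

The job is handed in at about 20 s: the cup centred itself in the seat and was pushed about 9 mm to a dead stop, then held at 17–19 N downward (highest reading 19 N, about 19.5 N with side force); it stands upright and released, and the arm touched nothing else.

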